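Key a sample carousel onto its locating pin

ROBOT

A 6-joint arm with a two-finger parallel gripper is mounted at the origin on the work surface. World frame = base frame: x ahead of the robot, y to its left, z up, the work surface at z = 0. Lengths are in m, angles in rad, forces in N, time in s.
With the tool pointing down it reaches from about 0.3 to 0.75 m from the base axis. Payload 8.5 kg.
Tool frame: the origin (TCP) lies at the very end of the fingers, on their centre line; the grasp point (between the pads) lies 19 mm behind it; z points along the fingers, y is the direction in which the jaws open and shut (so a half turn about z gives the same grasp; the last joint's range is limited). The gripper opens to 88 mm and grips with 3 to 60 N. Pads are 18 mm wide; open, the fingers measure 123 mm over their backs; the gripper's body (75 mm by 187 mm) begins 45 mm behind the grasp point.
Start: joints at [-1.34, 0.381, 1.297, -0, 1.464, -0.215], TCP at [0.237, -0.496, 0.207] pointing down, gripper open.
Joint ranges: [-3.11, 3.11], [-0.89, 2.33], [0.22, 2.48], [-1.42, 4.56], [0.17, 2.85], [-2.88, 2.88]. Speed limits (rad/s): [2.39, 2.39, 3.14, 3.14, 3.14, 3.14].

INTERFACE

Orientations are given as a unit quaternion [x, y, z, w].
In Python, from rig import telemetry, viewer, workorder, nets gives the robot as it stands.
- The arm moves only by the tool carry_out, never from a script. Its argument "motion" is a list that holds one entry, the list of rows, each a list of 7 numbers: the shift along the tool's x, y, z in m, then the turn, a rotation vector about the tool's x, y, z in rad, then the finger opening in m, from 0 to 0.0881. A call has 1 to 10 rows; each row shifts and turns the commanded pose from where the row before left it, along the tool's axes as they then stand; what a row does not reach is not made up. A row lasts 1/10 s, in which the tool goes at most 50 mm and 8.59 degrees, less where a joint would pass 70% of its speed; a pose out of reach is approached as far as the arm can. A call with a gripper value outside its range is refused whole. The fingers move at their own pace and stop on an object; the grip force is fixed at half the most. Time passes only in rows, so rows that do not move let the fingers close. It gives the time, the measured TCP pose, the force and the opening at its end, in the units of the state.
- telemetry.get_obs(): the state, without advancing time (a new reading comes with each control period).
- viewer.get_image(name): name is "scene" or "top" or "wrist"; returns a dict with "frame" (420x560x3 uint8, red, green, blue), "vfov" (degrees; the focal length in pixels is half the picture's height over the tangent of half this angle, whatever the lens; pixels are square), "cx", "cy" (the principal point, pixels), "camera_from_world" (4x4, takes a point from world to camera coordinates); the wrist camera has in their place "T_tool_cam" (4x4, takes a point from camera to tool coordinates, whose origin is the TCP and whose axes are the flange's). Camera axes: x right, y down, z forward; pixel columns grow to the right and rows downward; lengths in m; the calibration is good to about 2 mm. A picture is of the moment at which its call begins: read the wrist's pose just before it. There is no depth.
- workorder.job_done(): hands the job in, once; it reports no verdict.
Trained networks look in the newest picture that a camera, given by its name, has taken for a name from the list of things; names that differ only in an ending like _2 or _b are one class to them, and where a whole thing is asked for, a point or a joint stands for the part that bears it (a point fixed in the world has none). Each returns a list of dicts, best first, with "conf" (0 to 1); they miss things now and then, are a little off and sometimes report something else, mostly with a low value. They report only what shows in the picture. A call takes as long as a camera call. They do not tell look-alikes from the thing itself.
- nets.look_for(camera, query): "uv" ([column, row] in pixels, amid what is visible of it).
- nets.masks_of(camera, query): "mask" (420x560 bool, what is visible of it) and "uv" ([column, row] in pixels, amid what is visible of it).
- nets.tip_of(camera, query): "uv" ([column, row] in pixels: a listed point, or the origin of a listed thing).
The state is a dict: "time": time; "qpos": joint angles; "dq": joint speeds; "joint_torque": joint torques, N m; "tool_pos": TCP position; "tcp_rot": TCP orientation; "contact_force": force on the tool from outside, world axes, zero at the start; "moment": the same for the moment, N m; "gripper_width": finger opening in m.
Only numpy, scipy, OpenCV 4.12 (cv2) and the standard library are available. Lean on these libraries where they do the work, as an engineer would, in place of code of your own. Each camera call takes 0.05 s, during which the arm holds its last target.

TASK

The sample carousel disc sits raised and unengaged on its module. With a fingertip push it round, without lifting it, until the notch in its rim is over the locating pin, then press down on its centre hub until the disc is fully home on the pin, and take the hand away. Leave the vials, bottles and everything else around it where they stand.

Things in the scene. Friction and masses are not known exactly. Their poses are not given: they have to be found in the camera images.
- module: The carousel module: a low white cabinet with a grey top, 210 (x) x 280 (y) mm, its deck 45 mm high; it cannot move, but its place and yaw vary from run to run. Origin: centre of its underside, on the table, right below the disc's axis; z up. A fixed upright steel spindle, 18 mm diameter, stands at its middle inside the disc's hub.
- lug (a point): A small fixed steel lug that carries the locating pin, on the module's +x side just outside the disc's rim: 12 mm radially, 14 mm wide, its near face 71 mm from the axis. This point is the centre of its top, 65 mm above the table.
- collar (a joint): The black rubber collar, 30 mm radius, on which the disc rests: 0 m = fully up (start), 0.0105 m = fully down. It gives way to 8 N in all (the disc's weight included), without a spring, and stays where it is pushed to.
- pin (a point): The locating pin: a horizontal steel pin, 8 mm diameter, that points from the lug inward to 55 mm from the spindle axis, along the module's x axis, below the disc's rim while the disc is raised. This point is on the top of the pin, 60 mm from the axis, 57 mm above the table. A disc pressed out of line is held up on it, tipped 5 degrees, its middle only 7 mm down, and can still be pushed round; the notch passes if the notch is centred to about 3 degrees.
- disc: The carousel disc: loose plain aluminium, 130 mm diameter, 10 mm thick, 0.25 to 0.47 kg. Origin: centre of its underside; z up; +x points to the notch. Raised (start), its underside is 58.5 mm above the table and it turns either way against light friction (1 to 2 N at a peg), staying where it is left. Fully home, its underside is 48 mm above the table. 1 mm radial play on the spindle.
- notch (a point): The only notch (the nine small dark round marks near the hub are not it): a square-cornered slot through the disc's rim, 16 mm wide, from the rim (65 mm from the axis) in to 51 mm. This point is in the middle of its width, 60 mm from the disc's axis, at the level of the underside.
- hub_top (a point): Centre of the flat top of the hub (32 mm diameter), where to press; 30 mm above the disc's underside, 20 mm above its upper face.
- peg0 (a point): Centre of the top of one of three equal upright pegs fixed in the disc for a fingertip to push: 14 mm diameter, standing 22 mm above the disc's upper face (top 32 mm above its underside), 42 mm from the disc's axis, 60 degrees anticlockwise (seen from above) of the notch.
- peg1 (a point): Centre of the top of one of three equal upright pegs fixed in the disc for a fingertip to push: 14 mm diameter, standing 22 mm above the disc's upper face (top 32 mm above its underside), 42 mm from the disc's axis, opposite the notch.
- peg2 (a point): Centre of the top of one of three equal upright pegs fixed in the disc for a fingertip to push: 14 mm diameter, standing 22 mm above the disc's upper face (top 32 mm above its underside), 42 mm from the disc's axis, 60 degrees clockwise (seen from above) of the notch.
- vial_a: Bystander: small capped amber vial, 22 mm diameter, 45 mm tall, standing on a corner of the module's deck. Origin: centre of its underside.
- vial_b: Bystander: small capped clear vial, 22 mm diameter, 45 mm tall, standing on the opposite corner of the deck. Origin: centre of its underside.
- reagent: Bystander: white bottle, 56 mm diameter, 105 mm tall, on the table beside the module. Origin: centre of its underside.
- dropper: Bystander: small amber bottle, 30 mm diameter, 65 mm tall, on the table beside the module. Origin: centre of its underside.
- cup: Bystander: clear open cup, 60 mm diameter, 55 mm tall, on the table beside the module. Origin: centre of its underside.
- blank: Bystander: small square aluminium block, 50 x 50 x 12 mm with a hole, on the table beside the module. Origin: centre of its underside.
Not all that is in view belongs to the job. Several things have the shape of the disc; the one meant has the colours described above.

How it is judged:
By the outcome, as a careful person would: the job done as asked, in the order asked, and still so for the second after the job is handed in, with the robot touching nothing.
It also fails if it takes over 51 s, if anything falls off the work surface, if the arm or the gripper's body presses on something with over 40 N, if the wrist force passes 120 N, or if a joint passes its speed limit or range.

## Working session

There is one attempt and no reset: what is moved stays moved. The work goes in short steps, Python scripts to look and compute and a tool call to move; the robot and the scene stay as the last step left them, time stands still between calls to the robot, and variables do not carry over. Pictures are saved under pics/ and viewed, and the job is handed in when it is done.

Besides the shell and the picture viewer there is one more tool, called after ">>>" as name(argument=value, ...), one argument or row to a line, values as JSON. carry_out: Moves the arm, as the interface text tells. Its arguments: {"type":"object","properties":{"motion":{"type":"array","items":{"type":"array","items":{"type":"array","items":{"type":"number"}}}}},"required":["motion"]}

```bash
mkdir -p pics
python3 - <<'E'
from rig import telemetry, viewer
import cv2, numpy as np
o=telemetry.get_obs()
for k in o: print(k,np.round(o[k],4))
for n in ["scene","top"]:
    d=viewer.get_image(n); cv2.imwrite(f"pics/{n}0.png",d["frame"][:,:,::-1]); print(n,d["vfov"],d["cx"],d["cy"],np.round(d["camera_from_world"],3))
E
```

```text
time 0.0
qpos [-1.3403  0.3812  1.2982  0.      1.4636 -0.2153]
dq [ 0.0004 -0.0001  0.0008 -0.0001  0.0006 -0.0018]
joint_torque [ 8.00000e-04 -4.37934e+01 -2.24559e+01  7.14000e-02  3.53000e-02
 -1.00000e-04]
tool_pos [ 0.2371 -0.4959  0.2065]
tcp_rot [ 9.753e-01  2.210e-01  0.000e+00 -7.000e-04]
contact_force [ 0.4     0.2152 -1.3733]
moment [-0.0184 -0.024   0.088 ]
gripper_width 0.0881
scene 57.64129404561207 286.56737435940977 202.60115728965408 [[ 0.552  0.834  0.009 -0.341]
 [ 0.574 -0.373 -0.729 -0.274]
 [-0.605  0.408 -0.684  1.155]
 [ 0.     0.     0.     1.   ]]
top 56.97653387097176 277.35950179318127 203.40858804181315 [[-0.002 -1.    -0.004  0.046]
 [-0.994  0.002 -0.11   0.594]
 [ 0.11   0.004 -0.994  0.788]
 [ 0.     0.     0.     1.   ]]
```

View pics/scene0.png

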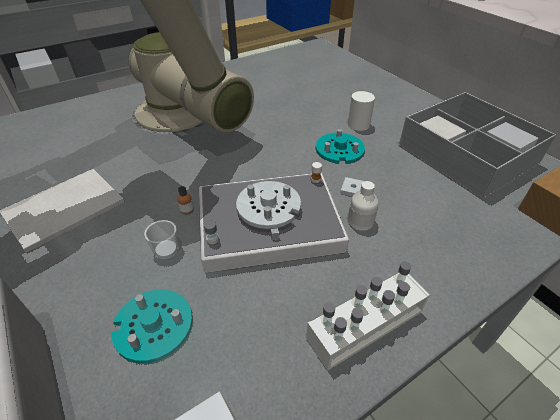

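View pics/top0.png

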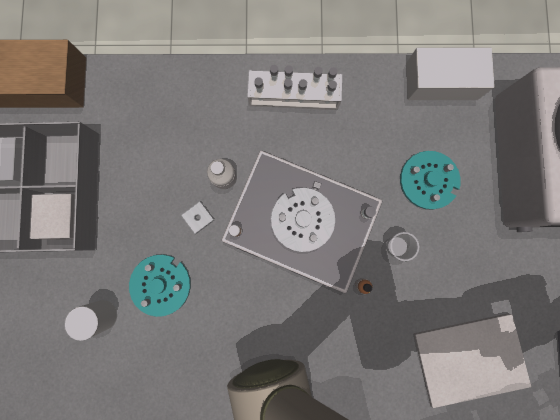

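Candidates for the disc (top view): silver disc on the white module (303,219), and two teal look-alikes at (431,180) and (160,285). I choose the silver one, and check it in a close crop.

```bash
cat > h.py <<'E'
import numpy as np, cv2
from rig import telemetry, viewer, nets
from scipy.spatial.transform import Rotation as R
def cam(d, obs=None):
    f=d["frame"].shape[0]/2/np.tan(np.radians(d["vfov"])/2)
    if "camera_from_world" in d: T=np.array(d["camera_from_world"])
    else:
        W=np.eye(4);W[:3,:3]=R.from_quat(obs["tcp_rot"]).as_matrix();W[:3,3]=obs["tool_pos"]
        T=np.linalg.inv(W@np.array(d["T_tool_cam"]))
    return f,d["cx"],d["cy"],T
def proj(c,P):
    f,cx,cy,T=c;p=np.atleast_2d(P)@T[:3,:3].T+T[:3,3];return np.c_[cx+f*p[:,0]/p[:,2],cy+f*p[:,1]/p[:,2]]
def back(c,uv,z):
    f,cx,cy,T=c;d=T[:3,:3].T@np.array([(uv[0]-cx)/f,(uv[1]-cy)/f,1]);o=-T[:3,:3].T@T[:3,3]
    return o+d*(z-o[2])/d[2]
E
python3 - <<'E'
from h import *
for n in ["top","scene"]:
    d=viewer.get_image(n);c=cam(d)
    for q,z in [("hub_top",.0885),("peg0",.0905),("peg1",.0905),("peg2",.0905),("notch",.0585),("lug",.065),("disc",.0585),("module",0),("vial_a",.045),("vial_b",.045),("reagent",0),("cup",0),("dropper",0),("blank",0)]:
        for r in nets.tip_of(n,q)[:3]: print(n,q,round(r["conf"],2),np.round(r["uv"],1),np.round(back(c,r["uv"],z)[:2],4))
    u,v=(303,219) if n=="top" else (268,205)
    im=d["frame"][v-65:v+65,u-85:u+85,::-1];cv2.imwrite(f"pics/{n}_crop.png",cv2.resize(im,None,fx=4.5,fy=4.5,interpolation=cv2.INTER_CUBIC))
print(telemetry.get_obs()["time"])
E
```

```text
top hub_top 0.89 [152.6 286.1] [0.4276 0.2858]
top hub_top 0.79 [433.4 177.6] [ 0.6387 -0.2659]
top hub_top 0.66 [302.2 222. ] [ 0.551  -0.0044]
top peg0 0.87 [448.9 166.9] [ 0.6599 -0.2968]
top peg0 0.83 [441.1 195.4] [ 0.6028 -0.2786]
top peg0 0.82 [143.2 302.2] [0.3975 0.3022]
top peg1 0.87 [448.9 166.9] [ 0.6599 -0.2968]
top peg1 0.83 [441.1 195.4] [ 0.6028 -0.2786]
top peg1 0.82 [143.2 302.2] [0.3975 0.3022]
top peg2 0.87 [448.9 166.9] [ 0.6599 -0.2968]
top peg2 0.83 [441.1 195.4] [ 0.6028 -0.2786]
top peg2 0.82 [143.2 302.2] [0.3975 0.3022]
top notch 0.85 [454.6 192.7] [ 0.6125 -0.3201]
top notch 0.71 [287.9 191.4] [0.616  0.0227]
top notch 0.71 [174.3 260.1] [0.4763 0.2532]
top lug 0.59 [317.1 182.5] [ 0.6334 -0.037 ]
top lug 0.25 [366.5 213.3] [ 0.5698 -0.1364]
top disc 0.94 [303.4 218.9] [ 0.5592 -0.0087]
top disc 0.67 [160.4 282.2] [0.4323 0.28  ]
top disc 0.58 [428.3 179.1] [ 0.641  -0.2673]
top vial_a 0.66 [233.6 230. ] [0.5374 0.1354]
top vial_a 0.5 [365.2 211.8] [ 0.5747 -0.1383]
top vial_b 0.66 [233.6 230. ] [0.5374 0.1354]
top vial_b 0.5 [365.2 211.8] [ 0.5747 -0.1383
[... 1019 characters left out ...]
216.1] [0.6118 0.0197]
scene lug 0.92 [276.1 229. ] [ 0.6276 -0.0305]
scene disc 0.94 [154.3 322.5] [ 0.6852 -0.2873]
scene disc 0.86 [272.2 203.5] [0.5584 0.004 ]
scene disc 0.57 [337.4 150.6] [0.4865 0.2329]
scene module 0.61 [269.7 225. ] [ 0.559  -0.0039]
scene vial_a 0.74 [214.1 241.1] [ 0.5742 -0.1355]
scene vial_a 0.58 [318.9 179.3] [0.536  0.1412]
scene vial_b 0.74 [214.1 241.1] [ 0.5742 -0.1355]
scene vial_b 0.58 [318.9 179.3] [0.536  0.1412]
scene reagent 0.85 [357.  220.7] [0.6512 0.1612]
scene cup 0.93 [165.2 247.2] [ 0.4967 -0.2123]
scene dropper 0.74 [188.5 211.1] [ 0.4252 -0.1321]
scene blank 0.77 [354.5 187.3] [0.564  0.2296]
scene blank 0.22 [286.6 186.8] [0.4747 0.0952]
1.6
```

View pics/top_crop.png

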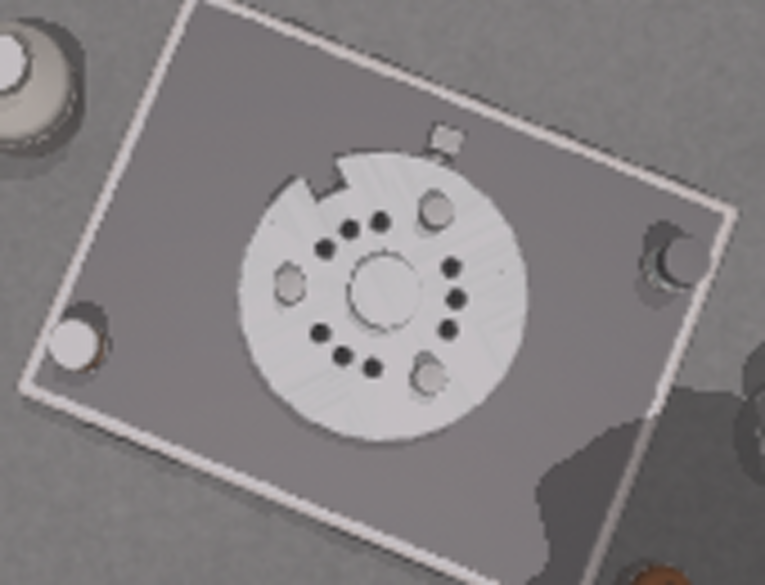

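View pics/scene_crop.png

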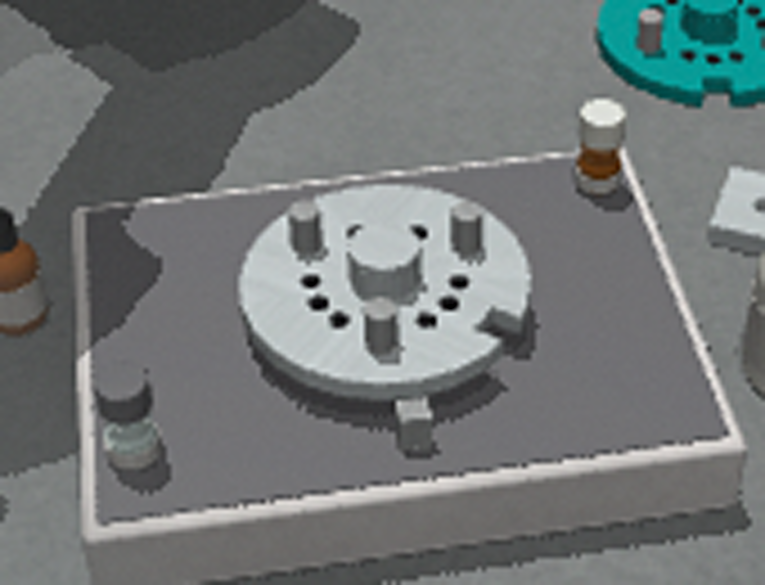

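The crop shows the silver disc: three grey pegs, notch at crop (327,183) and lug at crop (446,138). Now fit the pose.

```bash
cat > fit.py <<'E'
from h import *
from scipy.optimize import least_squares
import pickle
def rot(a):return np.array([[np.cos(a),-np.sin(a)],[np.sin(a),np.cos(a)]])
def pts(x,y,ym,yd,zd=.0585):
    M={"lug":(.077,0,.065)}
    for i,(a,b) in enumerate([(1,1),(1,-1),(-1,-1),(-1,1)]): M["c%d"%i]=(a*.105,b*.14,.045)
    D={"hub":(0,0,zd+.03)}
    for i,a in enumerate([60,180,-60]): D["p%d"%i]=(.042*np.cos(np.radians(a)),.042*np.sin(np.radians(a)),zd+.032)
    D.update(ri1=(.0645,.008,zd+.01),ri2=(.0645,-.008,zd+.01),in1=(.051,.008,zd+.01),in2=(.051,-.008,zd+.01))
    out={}
    for S,a in((M,ym),(D,yd)):
        for k,v in S.items(): out[k]=np.r_[rot(a)@v[:2]+[x,y],v[2]]
    return out
E
python3 - <<'E'
from fit import *
T={k:(218+u/4.5,154+v/4.5) for k,(u,v) in dict(hub=(383,291),p0=(291,283),p2=(437,209),p1=(431,374),ri1=(303,178),ri2=(336,157),in1=(318,202),in2=(349,186),lug=(446,138),c0=(190,-4),c1=(738,211),c3=(22,388)).items()}
S={k:(183+u/4.5,140+v/4.5) for k,(u,v) in dict(hub=(384,247),p1=(305,210),p0=(467,212),p2=(380,309),lug=(413,411),c0=(740,442),c1=(86,533),c2=(77,210),c3=(622,152)).items()}
C={n:cam(viewer.get_image(n)) for n in("top","scene")}
def res(p):
    P=pts(*p[:4]);r=[]
    for i,(n,O) in enumerate((("top",T),("scene",S))):
        for k in O:r.append(proj(C[n],P[k])[0]+p[4+2*i:6+2*i]-O[k])
    return np.r_[np.array(r).ravel(),p[4:]*.7]
s=least_squares(res,[.559,-.005,-.4,.44,0,0,0,0],x_scale=[.01,.01,.1,.1,1,1,1,1])
p=s.x;print(np.round(p,4),np.degrees(p[2:4]));r=s.fun[:-4].reshape(-1,2)
for k,e in zip(list(T)+list(S),r):print(k,np.round(e,1))
E
```

```text
[ 0.556  -0.0044 -0.3973  0.457   1.5325 -0.4507  0.5473  1.3925] [-22.76383672  26.18218644]
hub [0.6 0.3]
p0 [-0.2  0.7]
p2 [0.4 0.8]
p1 [-0.3  1.1]
ri1 [ 0.1 -0.5]
ri2 [-0.2  0.7]
in1 [-0.3  0.1]
in2 [-0.2  0.2]
lug [0.2 0.5]
c0 [-0.  -3.6]
c1 [ 1.6 -1. ]
c3 [-2.3  1. ]
hub [-0.1 -0.1]
p1 [-0.2  0.2]
p0 [-0.1  0.1]
p2 [-0.1  0.1]
lug [-0.  -0.4]
c0 [2.  0.8]
c1 [-1.   1.4]
c2 [-1.4 -0.9]
c3 [ 0.6 -2. ]
```

Disc yaw is about 26.2° and pin yaw about −22.8°, so it needs about 49° clockwise. I'll push peg0 from its anticlockwise side with the closed fingertip.

>>> carry_out(
  motion=[
    [[0.036,-0.0266,0,0,0,0,0],[0.036,-0.0266,0,0,0,0,0],[0.036,-0.0266,0,0,0,0,0],[0.036,-0.0266,0,0,0,0,0],[0.036,-0.0266,0,0,0,0,0],[0.036,-0.0266,0,0,0,0,0],[0.036,-0.0266,0,0,0,0,0],[0.036,-0.0266,0,0,0,0,0],[0.036,-0.0266,0,0,0,0,0],[0.036,-0.0266,0,0,0,0,0]],
  ],
)

```text
time: 2.7
tool_pos: [0.4479, -0.0992, 0.2074]
tcp_rot: [0.975, 0.221, 0.0, 0.0]
contact_force: [0.9, -0.8, -0.2]
gripper_width: 0.0105
```

>>> carry_out(
  motion=[
    [[0.036,-0.0266,0,0,0,0,0],[0.036,-0.0266,0,0,0,0,0],[0.036,-0.0266,0,0,0,0,0],[0.036,-0.0266,0,0,0,0,0],[0,0,0,0,0,-0.1264,0],[0,0,0,0,0,-0.1264,0],[0,0,0,0,0,-0.1264,0],[0,0,0,0,0,-0.1264,0],[0,0,0,0,0,-0.1264,0],[0,0,0,0,0,0,0]],
  ],
)

```text
time: 3.7
tool_pos: [0.5313, 0.0571, 0.2072]
tcp_rot: [0.858, 0.514, 0.0, -0.0]
contact_force: [0.2, -0.9, 0.1]
gripper_width: 0.0005
```

Run:
```python
from fit import *
o=telemetry.get_obs();d=viewer.get_image("wrist");c=cam(d,o)
im=d["frame"][:,:,::-1].copy()
P=pts(.557,-.005,-.3973,.457)
for k,v in P.items():
    u=proj(c,v)[0];print(k,np.round(u)); 
    if abs(u).max()<2000: cv2.circle(im,tuple(int(t) for t in u),3,(0,0,255),1)
cv2.imwrite("pics/w1.png",im);d=viewer.get_image("scene");cv2.imwrite("pics/s1.png",d["frame"][:,:,::-1])
print(np.round(d if 0 else np.array(viewer.get_image("wrist")["T_tool_cam"]),3))
```

```text
lug [393. 219.]
c0 [413.  85.]
c1 [408. 314.]
c2 [248. 327.]
c3 [217. 105.]
hub [328. 232.]
p0 [312. 197.]
p1 [304. 262.]
p2 [367. 236.]
ri1 [356. 175.]
ri2 [367. 184.]
in1 [348. 185.]
in2 [359. 194.]
[[-0.    -0.966 -0.26   0.066]
 [ 1.    -0.001  0.    -0.   ]
 [-0.    -0.26   0.966 -0.178]
 [ 0.     0.     0.     1.   ]]
```

View pics/w1.png

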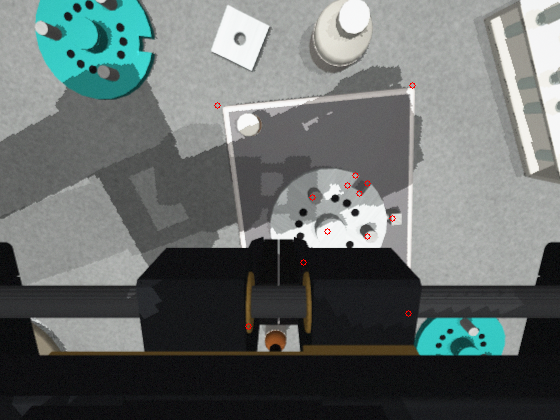

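View pics/s1.png

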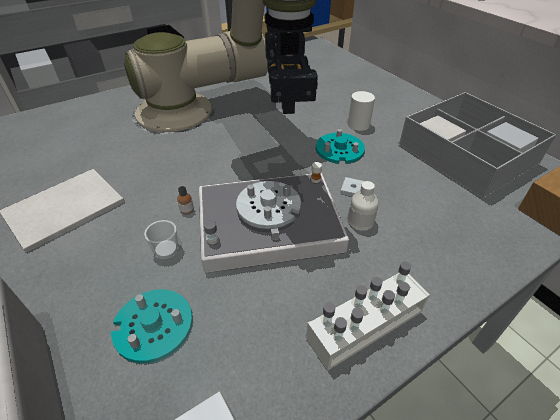

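Wrist view: closed fingers at (279,245), disc centre near (328,228), peg0 at (313,192), consistent with the fit. The drop spot is clear, so I descend.

>>> carry_out(
  motion=[
    [[0,0,0.03,0,0,0,0],[0,0,0.04,0,0,0,0],[0,0,0.035,0,0,0,0],[0,0,0.015,0,0,0,0],[0,0,0.01,0,0,0,0],[0,0,0,0,0,0,0]],
  ],
)

```text
time: 4.45
tool_pos: [0.5311, 0.0571, 0.0764]
tcp_rot: [0.859, 0.513, -0.001, -0.0]
contact_force: [0.1, 0.3, 0.8]
gripper_width: 0.0005
```

Run:
```python
from fit import *
d=viewer.get_image("scene");im=d["frame"][130:270,170:370,::-1];cv2.imwrite("pics/s2.png",cv2.resize(im,None,fx=4,fy=4,interpolation=cv2.INTER_CUBIC))
```

```text
(no output)
```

View pics/s2.png

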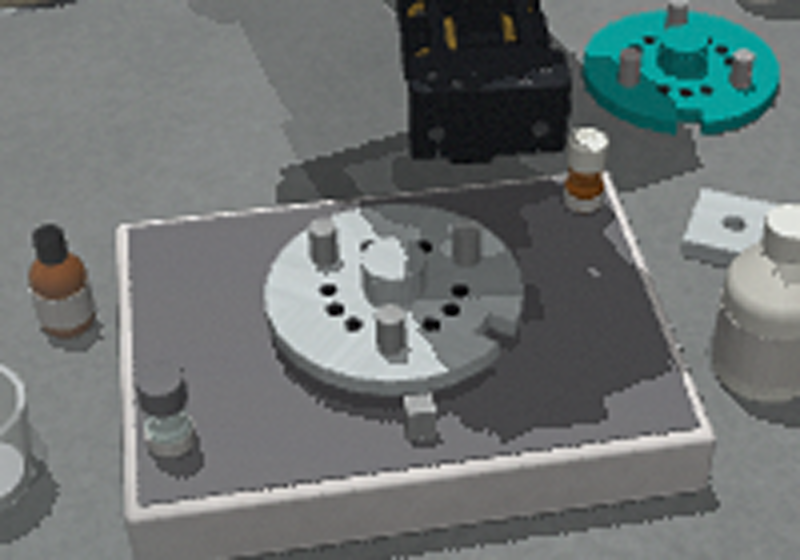

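Run:
```python
from fit import *
o=telemetry.get_obs();print(o["tool_pos"],o["time"])
d=viewer.get_image("scene");c=cam(d)
t=o["tool_pos"];print(proj(c,[t,t+np.r_[0,0,.064]]))
cv2.imwrite("pics/s3.png",d["frame"][:,:,::-1])
d=viewer.get_image("top");cv2.imwrite("pics/t3.png",d["frame"][:,:,::-1]);print(proj(cam(d),[t]))
```

```text
[0.531549   0.05704993 0.07739742] 4.5
[[286.70986446 180.21721283]
 [286.99152273 155.47726536]]
[[271.05968048 232.17914428]]
```

View pics/s3.png

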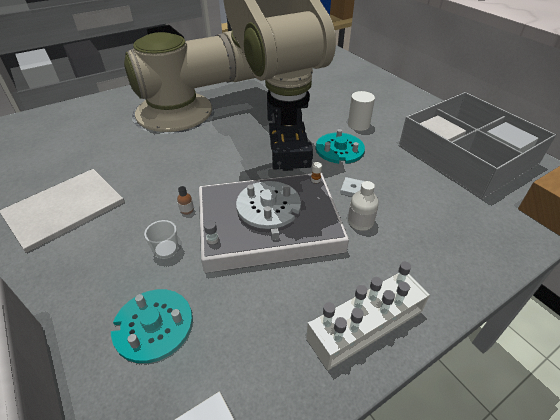

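View pics/t3.png

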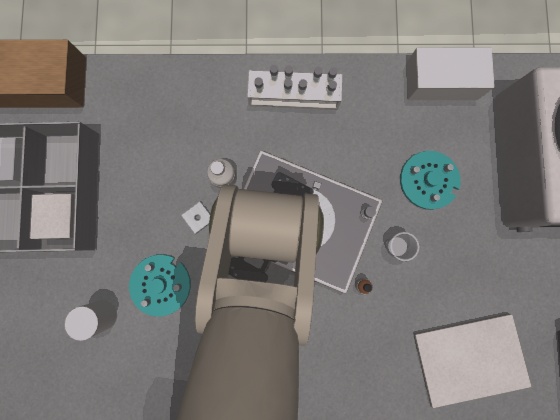

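The fingertips are hidden behind the gripper body in both fixed views. The projection agrees with that (front body edge near row 168). Next I push slowly part-way, then measure.

>>> carry_out(
  motion=[
    [[0,0.004,0,0,0,0,0],[0,0.004,0,0,0,0,0],[0,0.004,0,0,0,0,0],[0,0.004,0,0,0,0,0],[0,0.004,0,0,0,0,0],[0,0.004,0,0,0,0,0],[0,0.004,0,0,0,0,0],[0,0.004,0,0,0,0,0],[0,0.003,0,0,0,0,0],[0,0,0,0,0,0,0]],
  ],
)

```text
time: 5.6
tool_pos: [0.5624, 0.0403, 0.0771]
tcp_rot: [0.858, 0.513, 0.0, 0.0]
contact_force: [-0.1, 0.2, 1.2]
gripper_width: 0.0008
```

Run:
```python
from fit import *
for n in ("scene","wrist"):
    d=viewer.get_image(n);im=d["frame"][:,:,::-1]
    im=im[130:270,170:370] if n=="scene" else im[120:270,200:460]
    cv2.imwrite(f"pics/{n}4.png",cv2.resize(im,None,fx=3,fy=3,interpolation=cv2.INTER_CUBIC))
```

```text
(no output)
```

View pics/scene4.png

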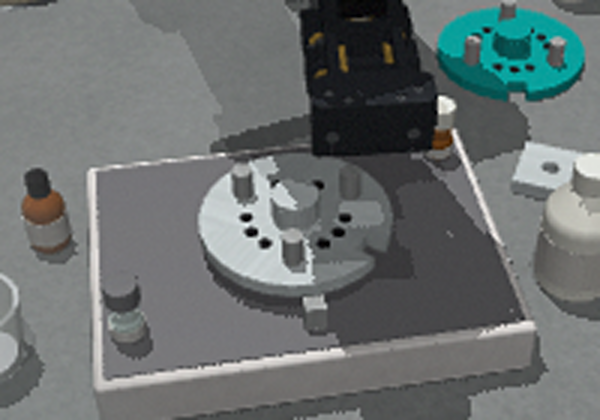

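View pics/wrist4.png

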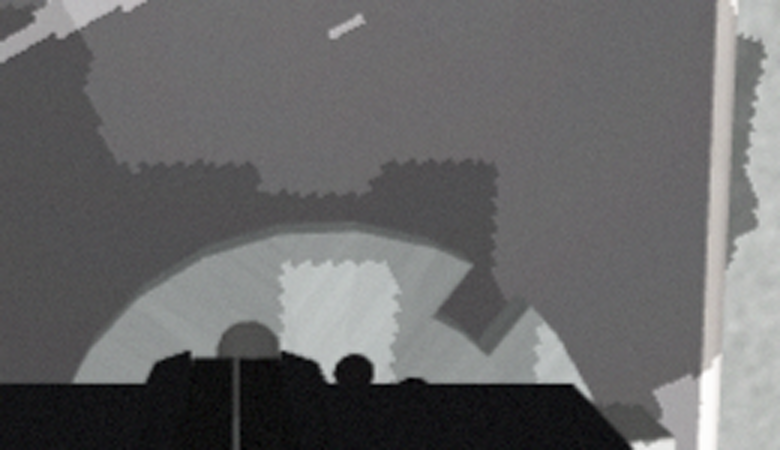

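Run:
```python
from fit import *
o=telemetry.get_obs();d=viewer.get_image("wrist");c=cam(d,o);print(d["vfov"],c[0])
M=R.from_quat(o["tcp_rot"]).as_matrix()
def b(u,v,z):
    p=back(c,(200+u/3,120+v/3),z);print((u,v),z,np.round(p[:2],4),"tool",np.round(M.T@(p-o["tool_pos"]),4))
b(248,322,.0905) # far edge of peg top
b(218,345,.0905);b(279,345,.0905)
b(472,264,.0685);b(532,306,.0685);b(436,315,.0685);b(490,353,.0685)
b(340,225,.0685)
b(80,380,.0685)
t=o["tool_pos"]
for dx,dy,dz in [(.009,0,0),(.009,.0175,0),(.009,-.0175,0),(.009,.0175,-.019),(.009,.0175,-.04)]:
    print(dx,dy,dz,(proj(c,t+M@[dx,dy,dz])[0]-[200,120])*3)
C=cam(viewer.get_image("scene"));
for u,v in [(242,169),(350,168),(293,236)]: print(np.round(back(C,(170+u/3,130+v/3),.0905),4))
```

```text
70.10478466490002 299.32815313245123
(248, 322) 0.0905 [0.5685 0.0469] tool [ 0.0087  0.0026 -0.0134]
(218, 345) 0.0905 [0.5611 0.0455] tool [ 0.0039 -0.0032 -0.0134]
(279, 345) 0.0905 [0.5716 0.0399] tool [ 0.0039  0.0087 -0.0134]
(472, 264) 0.0685 [0.614  0.0287] tool [0.0142 0.0514 0.0086]
(532, 306) 0.0685 [0.6217 0.0138] tool [0.0047 0.0651 0.0086]
(436, 315) 0.0685 [0.6023 0.0219] tool [0.0026 0.0442 0.0086]
(490, 353) 0.0685 [0.6091 0.0081] tool [-0.0063  0.0568  0.0086]
(340, 225) 0.0685 [0.5928 0.05  ] tool [0.0229 0.0226 0.0086]
(80, 380) 0.0685 [0.5256 0.0457] tool [-0.0127 -0.0346  0.0086]
0.009 0 0 [234.51356996 299.3334611 ]
0.009 0.0175 0 [318.46170092 299.29057144]
0.009 -0.0175 0 [150.56203279 299.37635251]
0.009 0.0175 -0.019 [327.60700773 330.27863183]
0.009 0.0175 -0.04 [340.34297176 373.43331554]
[ 0.5211 -0.0232  0.0905]
[0.5597 0.0381 0.0905]
[ 0.5949 -0.0283  0.0905]
```

Run:
```python
from fit import *
C=cam(viewer.get_image("scene"));print(proj(C,[[.5313,.0571,.2072],[.5313,.0571,.2272]]))
im=cv2.imread("pics/s1.png")[50:150,230:360];a=cv2.resize(im,None,fx=4,fy=4,interpolation=cv2.INTER_CUBIC)
d=viewer.get_image("wrist")["frame"][170:350,180:380,::-1];b=cv2.resize(d,None,fx=3,fy=3,interpolation=cv2.INTER_CUBIC)
g=lambda x:(255*(x/255.)**.5).astype(np.uint8)
cv2.imwrite("pics/a5.png",g(a));cv2.imwrite("pics/b5.png",g(b));print(telemetry.get_obs()["contact_force"],telemetry.get_obs()["time"])
```

```text
[[287.26578381 126.81155698]
 [287.37199861 117.39270236]]
[-0.65388486 -0.25933848 -1.08268131] 5.9
```

View pics/a5.png

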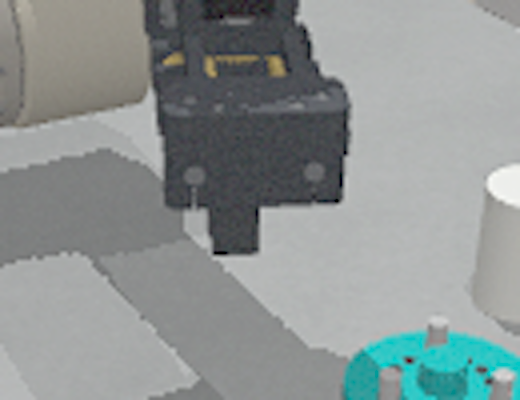

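View pics/b5.png

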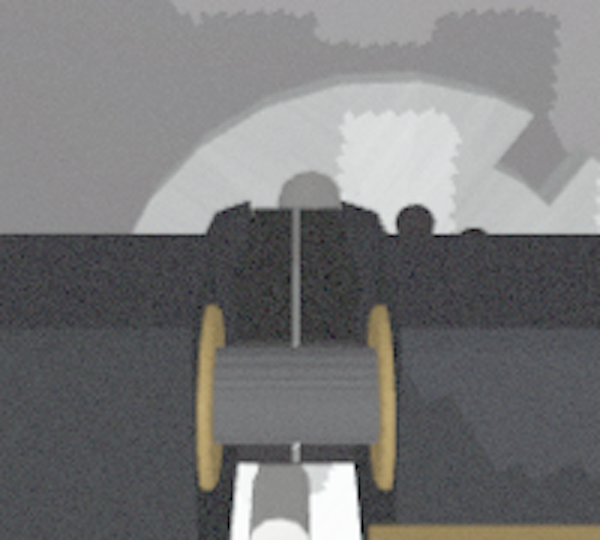

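Run:
```python
from fit import *
C=cam(viewer.get_image("scene"));t=np.array([.5313,.0571,.2072]);M=R.from_quat([.858,.514,0,0]).as_matrix()
for p in [(x,y,-.064) for x in(.0375,-.0375) for y in(.0935,-.0935)]: print(p,np.round(proj(C,t+M@p)[0]))
for L in (0,-.01,-.02,-.03,-.035): print(L,[np.round(proj(C,t+M@np.array([x,.0175,L]))[0]) for x in(-.009,.009)],[np.round(proj(C,t+M@np.array([x,.009,L]))[0]) for x in(-.009,.009)])
o=telemetry.get_obs();q=o["qpos"];print(q,o["tool_pos"])
```

```text
(0.0375, 0.0935, -0.064) [317. 123.]
(0.0375, -0.0935, -0.064) [302.  72.]
(-0.0375, 0.0935, -0.064) [270. 125.]
(-0.0375, -0.0935, -0.064) [264.  73.]
0 [array([283., 132.]), array([293., 132.])] [array([283., 130.]), array([293., 129.])]
-0.01 [array([283., 127.]), array([293., 127.])] [array([283., 125.]), array([293., 125.])]
-0.02 [array([283., 123.]), array([293., 122.])] [array([283., 120.]), array([293., 120.])]
-0.03 [array([283., 118.]), array([293., 117.])] [array([283., 115.]), array([293., 115.])]
-0.035 [array([283., 115.]), array([293., 115.])] [array([283., 113.]), array([293., 112.])]
[-1.37989625e-01  5.28927909e-01  1.45419839e+00  1.67206823e-05
  1.15850237e+00  3.54965409e-01] [0.56206154 0.04057726 0.0771816 ]
```

Both cameras show the real fingertip about 30 mm behind the reported TCP. The finger passed over peg0 without touching it and the disc has not turned. I'll measure the true tip length by touching the bare table behind the module.

>>> carry_out(
  motion=[
    [[0,0,-0.03,0,0,0,0],[0,0,-0.03,0,0,0,0],[-0.0105,-0.0404,0,0,0,0,0],[-0.0105,-0.0404,0,0,0,0,0],[-0.0105,-0.0404,0,0,0,0,0],[-0.0105,-0.0404,0,0,0,0,0],[0,0,0.04,0,0,0,0],[0,0,0.04,0,0,0,0],[0,0,0.03,0,0,0,0],[0,0,0,0,0,0,0]],
  ],
)

```text
time: 6.95
tool_pos: [0.3981, 0.0801, 0.025]
tcp_rot: [0.858, 0.513, -0.002, -0.002]
contact_force: [-1.1, -0.3, 0.6]
gripper_width: 0.0003
```

Run:
```python
from fit import *
o=telemetry.get_obs();d=viewer.get_image("scene");c=cam(d);t=o["tool_pos"];M=R.from_quat(o["tcp_rot"]).as_matrix()
print(t,proj(c,t))
im=d["frame"][60:260,130:400,::-1].copy()
cv2.imwrite("pics/s6.png",cv2.resize(im,None,fx=2.9,fy=2.9,interpolation=cv2.INTER_CUBIC))
```

```text
[0.39806334 0.08012365 0.0250158 ] [[264.13440117 163.95490835]]
```

View pics/s6.png

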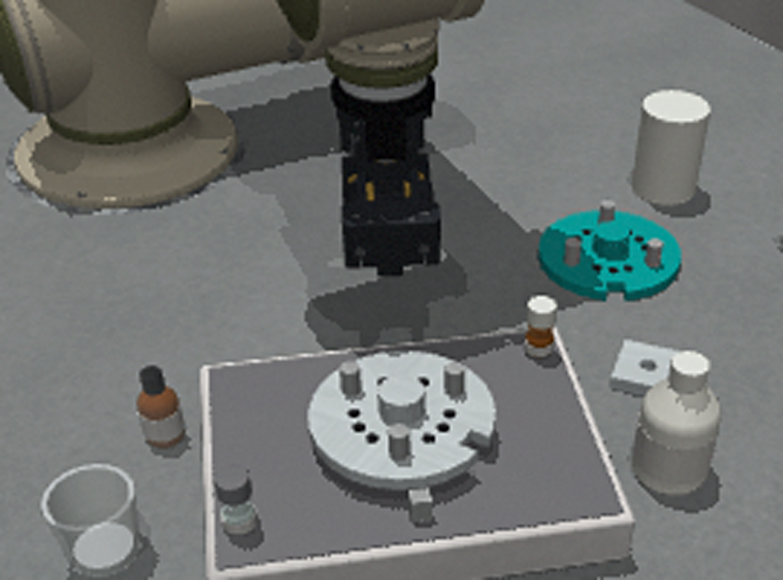

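Tip visible at scene pixel (264,154), 10 px above the projected TCP (264,164), and the shadow shows it well off the table. I lower in small steps.

>>> carry_out(
  motion=[
    [[0,0,0.004,0,0,0,0],[0,0,0.004,0,0,0,0],[0,0,0.004,0,0,0,0],[0,0,0.004,0,0,0,0],[0,0,0.003,0,0,0,0],[0,0,0,0,0,0,0]],
  ],
)

```text
time: 7.6
tool_pos: [0.3997, 0.08, 0.0079]
tcp_rot: [0.858, 0.513, -0.0, -0.0]
contact_force: [-0.2, 0.0, -1.1]
gripper_width: 0.0008
```

>>> carry_out(
  motion=[
    [[0,0,0.003,0,0,0,0],[0,0,0.003,0,0,0,0],[0,0,0,0,0,0,0]],
  ],
)

```text
time: 7.9
tool_pos: [0.3998, 0.08, 0.0018]
tcp_rot: [0.858, 0.513, -0.0, -0.0]
contact_force: [1.0, 0.1, -0.3]
gripper_width: 0.0
```

>>> carry_out(
  motion=[
    [[0,0,0.003,0,0,0,0],[0,0,0.003,0,0,0,0],[0,0,0,0,0,0,0]],
  ],
)

```text
time: 8.2
tool_pos: [0.3997, 0.08, -0.0042]
tcp_rot: [0.858, 0.513, -0.0, -0.0]
contact_force: [-1.0, 0.4, 0.1]
gripper_width: 0.0004
```

>>> carry_out(
  motion=[
    [[0,0,0.002,0,0,0,0],[0,0,0.002,0,0,0,0],[0,0,0.002,0,0,0,0],[0,0,0,0,0,0,0]],
  ],
)

```text
time: 8.6
tool_pos: [0.3998, 0.08, -0.0101]
tcp_rot: [0.858, 0.513, -0.0, -0.0]
contact_force: [0.3, 0.9, 0.4]
gripper_width: 0.0004
```

>>> carry_out(
  motion=[
    [[0,0,0.002,0,0,0,0],[0,0,0.002,0,0,0,0],[0,0,0,0,0,0,0]],
  ],
)

```text
time: 8.9
tool_pos: [0.3998, 0.08, -0.0141]
tcp_rot: [0.858, 0.513, -0.0, -0.0]
contact_force: [0.1, -0.2, -0.2]
gripper_width: 0.0004
```

>>> carry_out(
  motion=[
    [[0,0,0.002,0,0,0,0],[0,0,0.002,0,0,0,0],[0,0,0,0,0,0,0]],
  ],
)

```text
time: 9.2
tool_pos: [0.3998, 0.08, -0.0181]
tcp_rot: [0.858, 0.513, -0.0, -0.0]
contact_force: [0.4, 0.3, 0.2]
gripper_width: 0.0009
```

>>> carry_out(
  motion=[
    [[0,0,0.002,0,0,0,0],[0,0,0.002,0,0,0,0],[0,0,0,0,0,0,0]],
  ],
)

```text
time: 9.5
tool_pos: [0.3998, 0.08, -0.0221]
tcp_rot: [0.858, 0.513, -0.0, -0.0]
contact_force: [-0.7, -0.5, -0.3]
gripper_width: 0.0002
```

>>> carry_out(
  motion=[
    [[0,0,0.002,0,0,0,0],[0,0,0.001,0,0,0,0],[0,0,0,0,0,0,0]],
  ],
)

```text
time: 9.8
tool_pos: [0.3998, 0.08, -0.025]
tcp_rot: [0.858, 0.513, -0.0, -0.0]
contact_force: [0.4, -1.3, -0.2]
gripper_width: 0.0004
```

Run:
```python
from fit import *
o=telemetry.get_obs();d=viewer.get_image("scene");c=cam(d);t=o["tool_pos"]
print(t,proj(c,t),o["contact_force"])
im=d["frame"][110:210,200:330,::-1].copy()
cv2.imwrite("pics/s7.png",cv2.resize(im,None,fx=5,fy=5,interpolation=cv2.INTER_CUBIC))
```

```text
[ 0.39983852  0.07999665 -0.02497837] [[265.08351229 180.16341776]] [ 0.4072445  -1.33028852 -0.18416807]
```

View pics/s7.png

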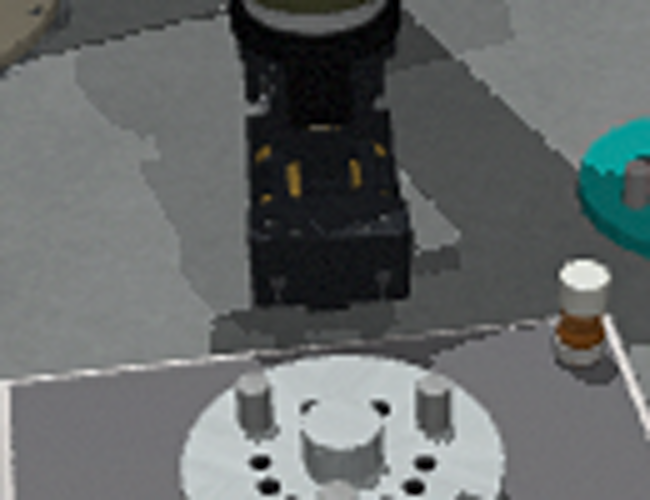

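Tip is close to its shadow but not yet touching. I continue in 1.5 mm steps.

>>> carry_out(
  motion=[
    [[0,0,0.0015,0,0,0,0],[0,0,0.0015,0,0,0,0],[0,0,0,0,0,0,0]],
  ],
)

```text
time: 10.15
tool_pos: [0.3998, 0.08, -0.028]
tcp_rot: [0.858, 0.513, -0.0, -0.0]
contact_force: [-0.1, -0.5, 0.7]
gripper_width: 0.0003
```

>>> carry_out(
  motion=[
    [[0,0,0.0015,0,0,0,0],[0,0,0.0015,0,0,0,0],[0,0,0,0,0,0,0]],
  ],
)

```text
time: 10.45
tool_pos: [0.3998, 0.08, -0.031]
tcp_rot: [0.858, 0.513, -0.0, -0.0]
contact_force: [0.1, -0.6, -0.1]
gripper_width: 0.0001
```

>>> carry_out(
  motion=[
    [[0,0,0.0015,0,0,0,0],[0,0,0.0015,0,0,0,0],[0,0,0,0,0,0,0]],
  ],
)

```text
time: 10.75
tool_pos: [0.4, 0.08, -0.0314]
tcp_rot: [0.858, 0.513, 0.001, 0.001]
contact_force: [-10.8, 0.3, 52.4]
gripper_width: 0.0001
```

The table was touched at TCP z = −0.031, so the true fingertip is 31 mm behind the reported TCP. I allow for that, return to the start point, and descend to true tip z ≈ 0.077.

>>> carry_out(
  motion=[
    [[0,0,-0.034,0,0,0,0],[0,0,-0.05,0,0,0,0],[0,0,-0.05,0,0,0,0],[0.0105,0.0316,0,0,0,0,0],[0.0105,0.0316,0,0,0,0,0],[0.0105,0.0316,0,0,0,0,0],[0.0105,0.0316,0,0,0,0,0],[0,0,0,0,0,0,0],[0,0,0.02,0,0,0,0],[0,0,0,0,0,0,0]],
  ],
)

```text
time: 11.75
tool_pos: [0.5291, 0.0575, 0.0783]
tcp_rot: [0.858, 0.513, -0.002, -0.002]
contact_force: [-0.2, 0.5, -0.1]
gripper_width: 0.0004
```

>>> carry_out(
  motion=[
    [[0,0,0.01,0,0,0,0],[0,0,0.01,0,0,0,0],[0,0,0.008,0,0,0,0],[0,0,0.006,0,0,0,0],[0,0,0,0,0,0,0]],
  ],
)

```text
time: 12.25
tool_pos: [0.5307, 0.0572, 0.0454]
tcp_rot: [0.858, 0.513, -0.001, -0.0]
contact_force: [0.2, -0.1, 0.5]
gripper_width: 0.0006
```

>>> carry_out(
  motion=[
    [[0,0.004,0,0,0,0,0],[0,0.004,0,0,0,0,0],[0,0.004,0,0,0,0,0],[0,0.003,0,0,0,0,0],[0,0.003,0,0,0,0,0],[0,0.003,0,0,0,0,0],[0,0.003,0,0,0,0,0],[0,0.003,0,0,0,0,0],[0,0.003,0,0,0,0,0],[0,0,0,0,0,0,0]],
  ],
)

```text
time: 13.25
tool_pos: [0.558, 0.0426, 0.0462]
tcp_rot: [0.858, 0.513, 0.0, 0.0]
contact_force: [-1.2, -0.7, 0.3]
gripper_width: 0.0003
```

```bash
cat > look.py <<'E'
import sys
from fit import *
o=telemetry.get_obs();k=sys.argv[1];print(o["time"],o["tool_pos"],o["contact_force"])
d=viewer.get_image("scene");im=d["frame"][130:270,170:370,::-1]
cv2.imwrite(f"pics/s_{k}.png",cv2.resize(im,None,fx=4,fy=4,interpolation=cv2.INTER_CUBIC))
for q in ("peg0","notch"):
  for r in nets.tip_of("scene",q):
    u=r["uv"]
    if 225<u[0]<310 and 170<u[1]<250:
        w=back(cam(d),u,.0905 if q=="peg0" else .0585)[:2]-[.559,-.0065];print(q,round(r["conf"],2),np.round(u,1),"r",np.round(np.hypot(*w)*1000,1),"ang",np.round(np.degrees(np.arctan2(w[1],w[0])),1))
E
python3 look.py 8
```

```text
13.25 [0.55804771 0.04263932 0.04615334] [-1.20496559 -0.65024083  0.33711606]
peg0 0.98 [259.4 206.7] r 39.4 ang -54.7
peg0 0.81 [253.8 184.6] r 40.1 ang -167.4
peg0 0.78 [289.1 191.8] r 42.9 ang 65.2
notch 0.88 [287.4 221.5] r 59.3 ang 8.0
```

View pics/s_8.png

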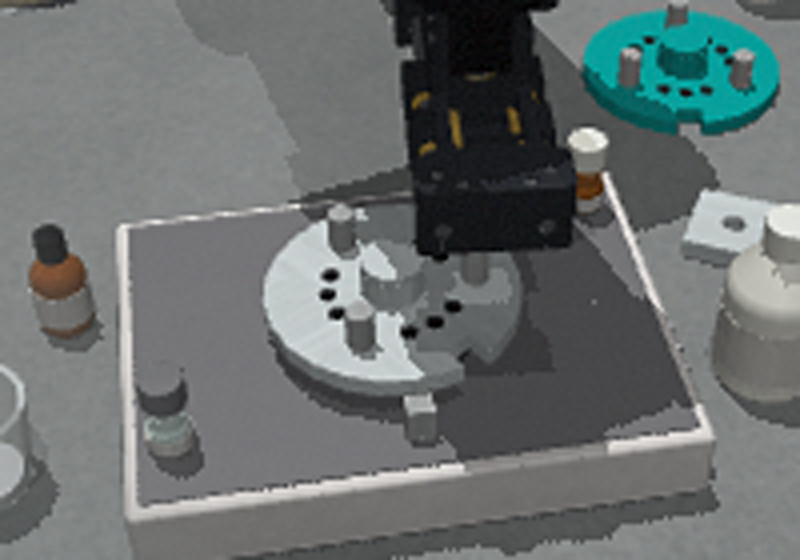

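The disc is turning: the notch is at scene (287,221), about 7–8° now. It needs about 21 mm more travel, so I push 17 mm and re-measure.

>>> carry_out(
  motion=[
    [[0,0.003,0,0,0,0,0],[0,0.003,0,0,0,0,0],[0,0.003,0,0,0,0,0],[0,0.003,0,0,0,0,0],[0,0.003,0,0,0,0,0],[0,0.002,0,0,0,0,0],[0,0,0,0,0,0,0]],
  ],
)

```text
time: 14.1
tool_pos: [0.5728, 0.0347, 0.0461]
tcp_rot: [0.858, 0.513, 0.0, 0.0]
contact_force: [-0.6, 0.0, -0.4]
gripper_width: 0.0003
```

```bash
python3 look.py 9
```

```text
14.1 [0.57283165 0.0346568  0.04611736] [-0.60231245  0.00923045 -0.43399489]
peg0 0.97 [287.4 197.1] r 40.1 ang 43.3
peg0 0.7 [259.  178.3] r 51.6 ang 168.6
peg0 0.57 [253.4 200.8] r 33.5 ang -86.1
peg0 0.17 [270.6 202.6] r 26.0 ang -18.6
notch 0.7 [279.9 224.1] r 57.2 ang -7.8
```

View pics/s_9.png

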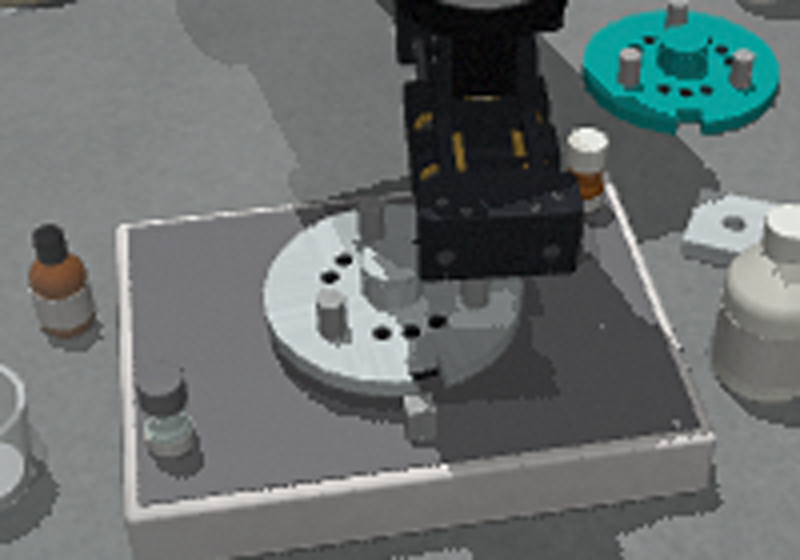

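The notch (427,372) is almost in line with the lug (420,410). I back the hand off for an unobstructed measurement.

>>> carry_out(
  motion=[
    [[0,-0.01,0,0,0,0,0],[0,0,-0.04,0,0,0,0],[0,0,-0.04,0,0,0,0],[0,-0.045,0,0,0,0,0],[0,-0.045,0,0,0,0,0],[-0.02,-0.045,0,0,0,0,0],[-0.02,-0.045,0,0,0,0,0],[-0.03,-0.03,0,0,0,0,0],[0,0,0,0,0,0,0]],
  ],
)

```text
time: 15.15
tool_pos: [0.3401, 0.0778, 0.1258]
tcp_rot: [0.858, 0.513, -0.001, -0.001]
contact_force: [1.3, -0.4, 0.1]
gripper_width: 0.0006
```

Run:
```python
from fit import *
o=telemetry.get_obs();print(o["time"],o["tool_pos"])
for n in ["top","scene"]:
    d=viewer.get_image(n)
    u,v=(303,219) if n=="top" else (268,205)
    im=d["frame"][v-45:v+45,u-60:u+60,::-1];cv2.imwrite(f"pics/{n}_10.png",cv2.resize(im,None,fx=6,fy=6,interpolation=cv2.INTER_CUBIC))
```

```text
15.15 [0.34012752 0.07781479 0.12583247]
```

View pics/top_10.png

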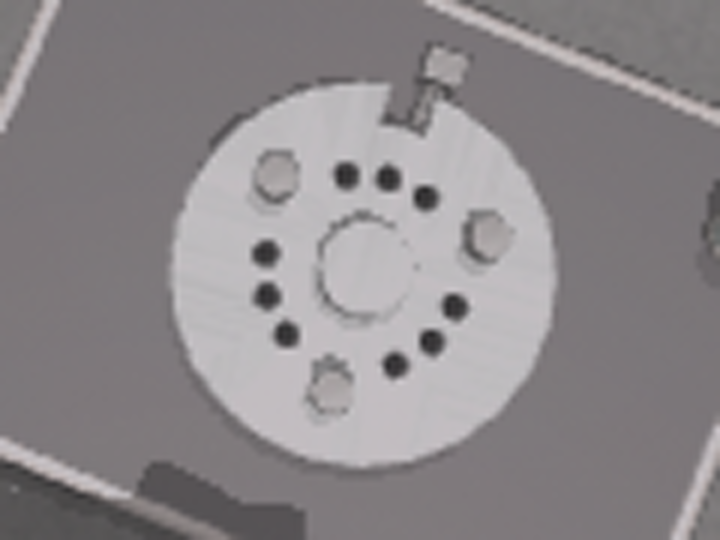

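View pics/scene_10.png

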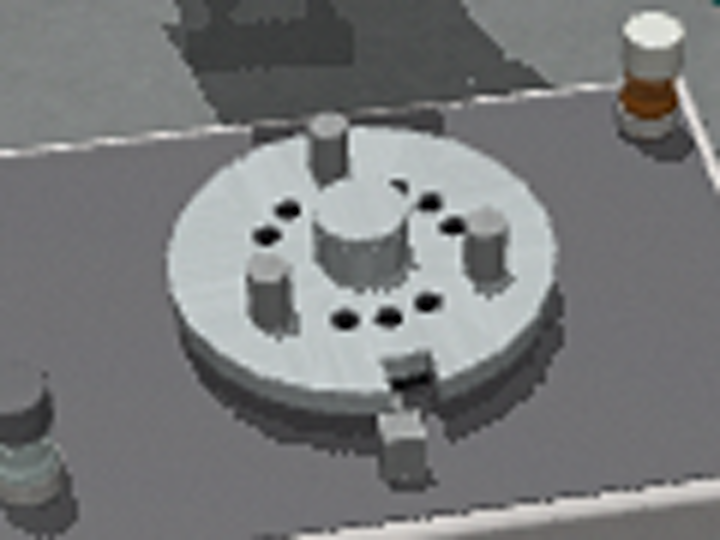

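```bash
cat > f2.py <<'E'
from fit import *
def run(T,S,tz=(0,0),use_c=True):
    C={n:cam(viewer.get_image(n)) for n in("top","scene")}
    CT={k:(218+u/4.5,154+v/4.5) for k,(u,v) in dict(c1=(738,211),c3=(22,388)).items()}
    CS={k:(183+u/4.5,140+v/4.5) for k,(u,v) in dict(c0=(740,442),c1=(86,533),c2=(77,210),c3=(622,152)).items()}
    def res(p):
        P=pts(*p[:4],zd=p[8]);r=[]
        for i,(n,O,w) in enumerate((("top",T,1),("scene",S,1),("top",CT,.3),("scene",CS,.3))):
            for k in O:r.append(w*(proj(C[n],P[k])[0]+p[4+2*(i%2):6+2*(i%2)]-O[k]))
        return np.r_[np.array(r).ravel(),p[4:8]*.7,(p[8]-.0585)*1e5*(tz[0]==0)]
    s=least_squares(res,[.559,-.005,-.4,-.3,0,0,0,0,.0585],x_scale=[.01,.01,.1,.1,1,1,1,1,.01])
    p=s.x;print(np.round(p,4),"module yaw, disc yaw",np.degrees(p[2:4]));r=s.fun[:-5].reshape(-1,2)
    for k,e in zip(list(T)+list(S),r):print(k,np.round(e,1),end="; ")
    return p
E
python3 - <<'E'
from f2 import *
T={k:(243+u/6,174+v/6) for k,(u,v) in dict(hub=(364,265),p0=(277,174),p2=(489,236),p1=(331,386),ri1=(392,84),ri2=(438,104),in1=(384,122),in2=(428,135),lug=(447,66)).items()}
S={k:(208+u/6,160+v/6) for k,(u,v) in dict(hub=(363,205),p1=(328,124),p0=(487,219),p2=(268,266),lug=(402,422)).items()}
T0=dict(T)
for a,b in (("p0","p2"),):T[a],T[b]=T0[b],T0[a]
T["p0"],T["p2"]=T0["p0"],T0["p2"]
run(T,S)
E
```

```text
[ 0.5582 -0.006  -0.399  -0.2947  0.8742  0.2642  0.6704 -0.0296  0.0585] module yaw, disc yaw [-22.86053567 -16.88595027]
hub [0.2 0.4]; p0 [0.1 0. ]; p2 [0.2 0.3]; p1 [-0.3  0.8]; ri1 [ 0.1 -0.1]; ri2 [-0.  -1.2]; in1 [-0.4 -0.1]; in2 [-0.2 -0. ]; lug [-0.  -0.2]; hub [-0.2  0.1]; p1 [ 0.4 -0.3]; p0 [-0.2  0.4]; p2 [-0.1 -0.3]; lug [-0.3  0.3];
```

Disc yaw is −16.9° and pin −22.9°, leaving 6° (about 4 mm past the last push). I go back behind peg0.

>>> carry_out(
  motion=[
    [[0.0145,0.0431,0,0,0,0,0],[0.0145,0.0431,0,0,0,0,0],[0.0145,0.0431,0,0,0,0,0],[0.0145,0.0431,0,0,0,0,0],[0.0143,0.043,0,0,0,0,0],[0,0,0,0,0,0,0],[0,0,0.04,0,0,0,0],[0,0,0.03,0,0,0,0],[0,0,0.01,0,0,0,0],[0,0,0,0,0,0,0]],
  ],
)

```text
time: 16.35
tool_pos: [0.5692, 0.0394, 0.045]
tcp_rot: [0.858, 0.513, -0.001, -0.001]
contact_force: [-0.2, -0.6, -0.2]
gripper_width: 0.0004
```

>>> carry_out(
  motion=[
    [[-0.003,0.001,0,0,0,0,0],[0,0.002,0,0,0,0,0],[0,0.002,0,0,0,0,0],[0,0.002,0,0,0,0,0],[0,0.0014,0,0,0,0,0],[0,0,0,0,0,0,0],[0,0,0,0,0,0,0]],
  ],
)

```text
time: 17.05
tool_pos: [0.5756, 0.0325, 0.0461]
tcp_rot: [0.858, 0.513, 0.0, 0.0]
contact_force: [0.3, -0.1, -0.1]
gripper_width: 0.0005
```

>>> carry_out(
  motion=[
    [[0,0.0006,0,0,0,0,0],[0,0,0,0,0,0,0],[0,-0.01,0,0,0,0,0],[0,0,-0.04,0,0,0,0],[0,0,-0.04,0,0,0,0],[0,-0.045,0,0,0,0,0],[-0.02,-0.045,0,0,0,0,0],[-0.02,-0.045,0,0,0,0,0],[-0.03,-0.045,0,0,0,0,0],[0,-0.03,0,0,0,0,0]],
  ],
)

```text
time: 18.05
tool_pos: [0.3491, 0.0751, 0.1259]
tcp_rot: [0.859, 0.513, -0.001, -0.0]
contact_force: [0.9, 0.8, 0.2]
gripper_width: 0.0004
```

Run:
```python
from fit import *
o=telemetry.get_obs();print(o["time"],o["tool_pos"])
for n in ["top","scene"]:
    d=viewer.get_image(n)
    u,v=(303,219) if n=="top" else (268,205)
    im=d["frame"][v-45:v+45,u-60:u+60,::-1];cv2.imwrite(f"pics/{n}_11.png",cv2.resize(im,None,fx=6,fy=6,interpolation=cv2.INTER_CUBIC))
```

```text
18.05 [0.34910828 0.07505309 0.12585546]
```

View pics/top_11.png

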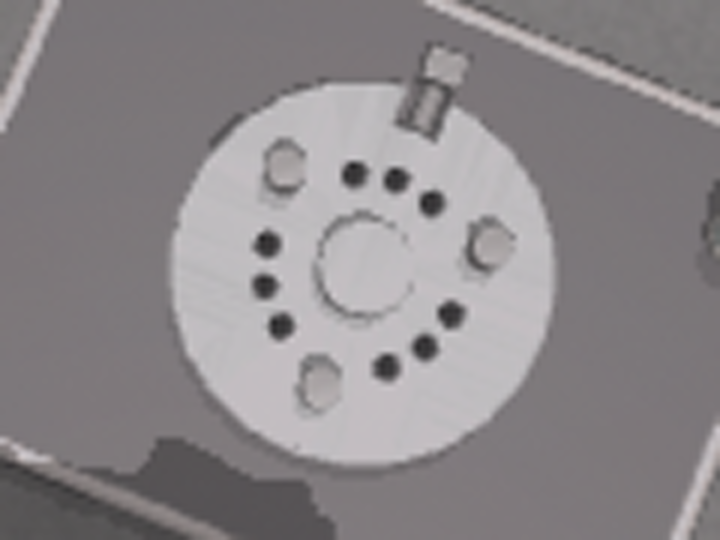

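View pics/scene_11.png

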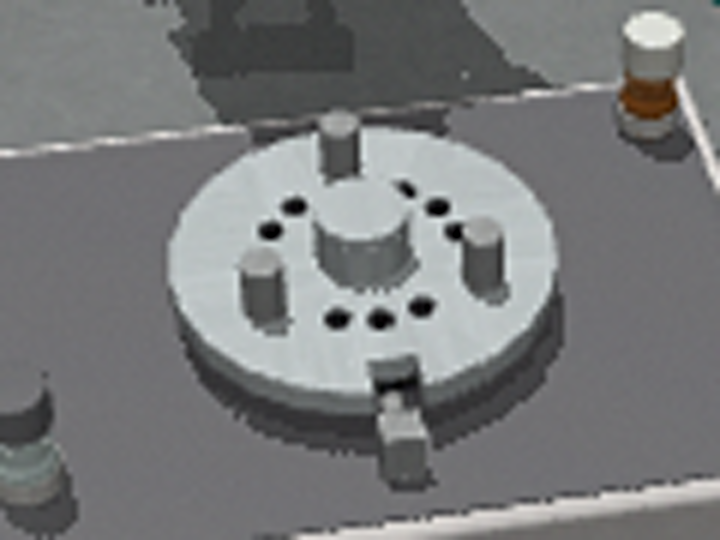

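Run:
```python
from f2 import *
T={k:(243+u/6,174+v/6) for k,(u,v) in dict(hub=(364,265),p0=(285,164),p2=(491,244),p1=(321,383),ri1=(408,86),ri2=(452,106),in1=(397,124),in2=(436,141),lug=(447,66)).items()}
S={k:(208+u/6,160+v/6) for k,(u,v) in dict(hub=(363,205),p1=(340,121),p0=(482,228),p2=(263,258),lug=(402,422)).items()}
run(T,S)
```

```text
[ 0.5584 -0.0059 -0.4005 -0.3793  0.8768  0.1401  0.6354 -0.1077  0.0585] module yaw, disc yaw [-22.94573449 -21.73406636]
hub [0.1 0.2]; p0 [0.  0.3]; p2 [0.2 0.5]; p1 [-0.4  0.5]; ri1 [ 0.  -0.1]; ri2 [ 0.  -0.5]; in1 [-0.6 -0.3]; in2 [ 0.3 -0.2]; lug [-0.1 -0.4]; hub [-0.2  0. ]; p1 [ 0.2 -0.1]; p0 [0.2 0.1]; p2 [-0.4  0.1]; lug [-0.3  0.3];
```

Only about 1° is left (disc −21.7°, pin −22.9°), within the tolerance. In the top view the pin sits centred in the notch at (428,107). Now over the hub.

>>> carry_out(
  motion=[
    [[0.0056,0.0445,0,0,0,0,0],[0.0056,0.0445,0,0,0,0,0],[0.0056,0.0445,0,0,0,0,0],[0.0056,0.0445,0,0,0,0,0],[0.0056,0.0445,0,0,0,0,0],[0,0,0,0,0,0,0],[0,0,0.03,0,0,0,0],[0,0,0.02,0,0,0,0],[0,0,0,0,0,0,0],[0,0,0,0,0,0,0]],
  ],
)

```text
time: 19.25
tool_pos: [0.5629, -0.0056, 0.0764]
tcp_rot: [0.858, 0.513, 0.0, 0.0]
contact_force: [0.5, 0.8, -0.3]
gripper_width: 0.0001
```

>>> carry_out(
  motion=[
    [[-0.0024,-0.0038,0,0,0,0,0],[0,0,0.01,0,0,0,0],[0,0,0.006,0,0,0,0],[0,0,0.002,0,0,0,0],[0,0,0.002,0,0,0,0],[0,0,0,0,0,0,0]],
  ],
)

```text
time: 19.85
tool_pos: [0.558, -0.0059, 0.0561]
tcp_rot: [0.858, 0.513, 0.0, -0.0]
contact_force: [0.4, 0.3, -0.6]
gripper_width: 0.0004
```

>>> carry_out(
  motion=[
    [[0,0,0.001,0,0,0,0],[0,0,0.001,0,0,0,0],[0,0,0.001,0,0,0,0],[0,0,0.001,0,0,0,0],[0,0,0,0,0,0,0]],
  ],
)

```text
time: 20.35
tool_pos: [0.5582, -0.0059, 0.0525]
tcp_rot: [0.858, 0.513, 0.0, 0.0]
contact_force: [-0.6, -0.4, 4.6]
gripper_width: 0.0008
```

>>> carry_out(
  motion=[
    [[0,0,0.001,0,0,0,0],[0,0,0.001,0,0,0,0],[0,0,0,0,0,0,0]],
  ],
)

```text
time: 20.65
tool_pos: [0.5582, -0.0059, 0.0504]
tcp_rot: [0.858, 0.513, 0.0, 0.0]
contact_force: [-1.7, 0.3, 4.4]
gripper_width: 0.0003
```

>>> carry_out(
  motion=[
    [[0,0,0.001,0,0,0,0],[0,0,0,0,0,0,0]],
  ],
)

```text
time: 20.85
tool_pos: [0.5582, -0.0059, 0.0494]
tcp_rot: [0.858, 0.513, 0.0, 0.0]
contact_force: [-1.1, 0.2, 5.3]
gripper_width: 0.0007
```

>>> carry_out(
  motion=[
    [[0,0,0.001,0,0,0,0],[0,0,0,0,0,0,0]],
  ],
)

```text
time: 21.05
tool_pos: [0.5582, -0.0059, 0.0484]
tcp_rot: [0.858, 0.513, 0.0, 0.0]
contact_force: [-1.5, -0.8, 5.3]
gripper_width: 0.0005
```

>>> carry_out(
  motion=[
    [[0,0,0.001,0,0,0,0],[0,0,0,0,0,0,0]],
  ],
)

```text
time: 21.25
tool_pos: [0.5581, -0.0059, 0.0473]
tcp_rot: [0.858, 0.513, 0.0, 0.0]
contact_force: [-1.6, 0.1, 5.0]
gripper_width: 0.0003
```

>>> carry_out(
  motion=[
    [[0,0,0.001,0,0,0,0],[0,0,0,0,0,0,0]],
  ],
)

```text
time: 21.45
tool_pos: [0.5582, -0.0059, 0.0468]
tcp_rot: [0.858, 0.513, 0.0, 0.0]
contact_force: [-2.8, -0.2, 9.1]
gripper_width: 0.0004
```

>>> carry_out(
  motion=[
    [[0,0,0.0008,0,0,0,0],[0,0,0,0,0,0,0]],
  ],
)

```text
time: 21.65
tool_pos: [0.5582, -0.0059, 0.0468]
tcp_rot: [0.858, 0.513, 0.001, 0.001]
contact_force: [-5.5, 0.0, 17.0]
gripper_width: 0.0003
```

Hard stop at true tip z ≈ 0.078, exactly the home hub height. I retract and check.

>>> carry_out(
  motion=[
    [[0,0,-0.004,0,0,0,0],[0,0,-0.03,0,0,0,0],[0,0,-0.05,0,0,0,0],[0,-0.045,0,0,0,0,0],[0,-0.045,0,0,0,0,0],[0,-0.045,0,0,0,0,0],[-0.02,-0.045,0,0,0,0,0],[0,-0.03,0,0,0,0,0],[0,0,0,0,0,0,0],[0,0,0,0,0,0,0]],
  ],
)

```text
time: 22.65
tool_pos: [0.3641, 0.0759, 0.1296]
tcp_rot: [0.858, 0.513, 0.001, 0.0]
contact_force: [-0.1, -0.2, -0.0]
gripper_width: 0.0002
```

Run:
```python
from fit import *
o=telemetry.get_obs();print(o["time"],o["tool_pos"])
for n in ["top","scene"]:
    d=viewer.get_image(n);cv2.imwrite(f"pics/{n}_12f.png",d["frame"][:,:,::-1])
    u,v=(303,219) if n=="top" else (268,205)
    im=d["frame"][v-45:v+45,u-60:u+60,::-1];cv2.imwrite(f"pics/{n}_12.png",cv2.resize(im,None,fx=6,fy=6,interpolation=cv2.INTER_CUBIC))
```

```text
22.65 [0.36410884 0.07587783 0.12961578]
```

View pics/top_12.png

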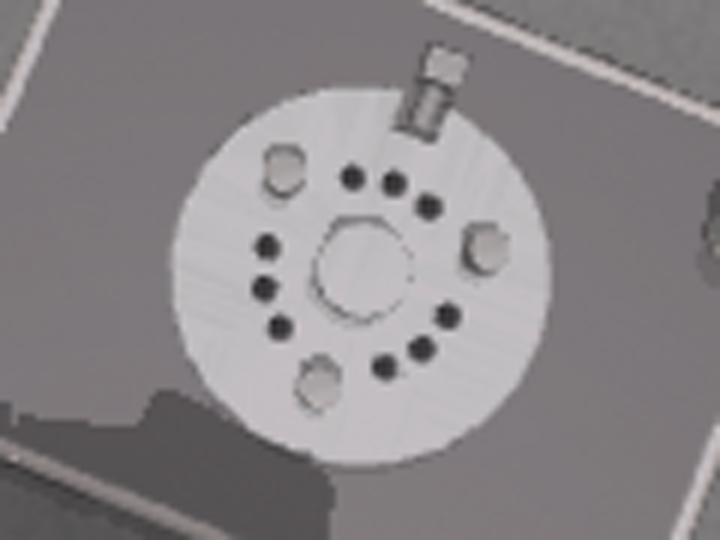

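View pics/scene_12.png

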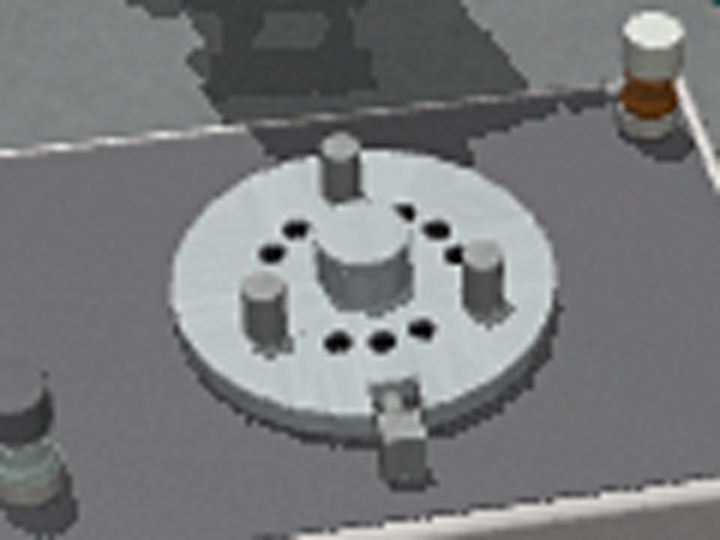

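View pics/scene_12f.png

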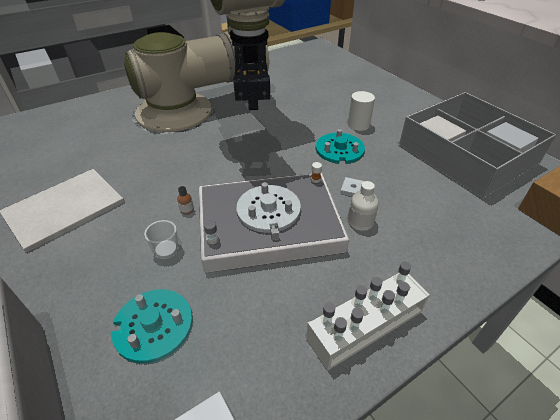

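The disc dropped evenly (all pegs and hub about 22–24 crop px lower), is level, and has the pin in its notch. The bystanders are unmoved and the hand is clear.

```bash
python3 -c "
from rig import workorder;print(workorder.job_done())"
```

```text
the job is handed in; nothing more can be done
None
```

I pushed the silver disc clockwise by peg0 until its notch was over the locating pin, pressed the hub until the disc was fully home, and took the hand away. I handed the job in at about 23 s; it reports no verdict.

**What went wrong on the way:** the reported TCP turned out to lie about 31 mm beyond the real fingertip. My first push passed over peg0 without touching it. I then touched bare table to measure the offset, which gave a force of about 52 N, and corrected for it.

**Last checks:**
- **Alignment before pressing:** about 1.2° off, within the 3° allowed.
- **Press:** the collar gave way at about 5 N. The disc then met a hard stop, pressed to 17 N, with the fingertip at a height of about 0.078 m, the hub height of a fully home disc.
- **After retracting:** the disc is level and lowered, with the pin in the notch.
- **Surroundings:** the vials and bottles look unmoved in the scene picture, checked by eye only.

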